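Clear, unlock and hold down the bearing press

TASK

The lidded can has been left on the press's round stand, in the way of its lever: lift it off by its bow handle and set it down, without dropping it, upright and wholly on the round rubber mat. Then flip the press's safety catch fully open by its tab, pull the lever towards the front of the press (over the stand) all the way to its stop, and finish while still holding it there: the lever springs back if let go. Leave everything else on the table where it is and do not force the lever against the closed catch.

Things in the scene. Friction and masses are not known exactly. Their poses are not given: they have to be found in the camera images.
- press: Blue hand press fixed to the table; its place and yaw change. Base 250 x 140 x 18 mm, column and head behind the lever to 155 mm high. Origin on the table under the lever's pivot; its front is its own -x (roughly towards the robot), z up. On its front a round stand (110 mm diameter, 40 mm high) at x = -135 mm; at its +y side the post of the safety catch.
- stand_top (a point): Centre of the stand's flat top, 40 mm above the table; axes as the press.
- can: Steel can with flat lid and fixed bow handle, about 0.45 kg: 94 mm diameter over the lid, 84 mm at the foot, 86 mm high without handle; starts on the stand, yaw within 0.8 rad of the press's. Origin at the centre of its underside, z up. Handle: 10 mm round bar along its y, middle line 135 mm above the underside, on legs at y = +-36 mm (62 mm clear between).
- can_grip (a point): Middle of the can's handle bar, 135 mm above the can's underside; axes as the can (the bar runs along y, so the fingers close along x).
- mat: Round black rubber mat, 160 mm in diameter, 4 mm thick, fixed to the table, left or right of the press. Origin at the centre of its underside.
- catch (a joint): Safety catch angle: 0 closed (its bar lies level across the front of the lever, blocking it), grows as it flips open, 1.7 rad at its stop. It turns about an axis along the press's x. The stiff pivot holds it wherever it is left (about 3 N at the tab turns it). The lever is free of it above 0.9 rad.
- catch_pivot (a point): The catch's pivot, 120 mm above the table, 125 mm to the press's +y side of the lever, 18 mm in front of it; axes as the press. Closed, the bar (12 mm thick, 14 mm high) runs from here 152 mm along -y and a flat tab (22 mm in x, 8 mm in y, 60 mm tall) stands straight up. Bar and tab are one piece: pushing the tab outward (+y), then down, raises the bar.
- catch_tab_tip (a point): Upper end of the catch's tab, 60 mm from the pivot; turns with the catch (z along the tab, away from the pivot; the bar lies along -y).
- lever (a joint): Lever angle: 0 upright (rest), grows as its top is pulled to the press's front (-x) and down, 1.0 rad at its rubber-cushioned stop. A spring pulls it back to 0: 2.4 N at the handle at the start, about 7 N at the stop.
- lever_pivot (a point): The lever's pivot, 50 mm above the table; the axis runs along the press's y; axes as the press.
- lever_grip (a point): Middle of the black grip bar of the lever's stirrup (D) handle: 16 mm in diameter, along the press's y, 170 mm from the pivot (220 mm above the table at rest). Two side legs (84 mm over their outsides, 68 mm clear between) join it to a cross piece 60 mm below; open between. Turns with the lever, z along it.
- bowl: Bystander: steel bowl, 150 mm wide, 50 mm high, on the side where the mat is not. Origin at its underside.
- spinner_a: Bystander: flat three-lobed spinner, 75 mm across, 8 mm high.
- spinner_b: Bystander: flat three-lobed spinner, 75 mm across, 8 mm high.
- bearing: Bystander: bearing ring, 48 mm across, 14 mm high.
- wrench: Bystander: wrench lying on the table.
- oil: Bystander: small oil bottle, 52 mm in diameter, 120 mm high.
- mug: Bystander: mug, 76 mm in diameter, 85 mm high.

How it is judged:
By the outcome, as a careful person would: the job done as asked, in the order asked, and still so for the second after the job is handed in, while the arm keeps its last pose, push and grip.
It also fails if it takes over 70 s, if anything falls off the work surface, if the arm or the gripper's body presses on something with over 40 N, if the wrist force passes 120 N, or if a joint passes its speed limit or range.

ROBOT

A 6-joint arm with a two-finger parallel gripper is mounted at the origin on the work surface. World frame = base frame: x ahead of the robot, y to its left, z up, the work surface at z = 0. Lengths are in m, angles in rad, forces in N, time in s.
With the tool pointing down it reaches from about 0.325 to 1 m from the base axis. Payload 5.1 kg.
Tool frame: the origin (TCP) lies between the finger pads; the fingertips stand bot.tip_reach ahead of it and the grasp point (between the pads) lies 2 mm behind it (bot.tip_reach is the distance from the TCP to the fingertips, in m); z points along the fingers, y is the line along which they close (so a half turn about z gives the same grasp; the last joint's range is limited). The gripper opens to 85 mm and grips with 20 to 120 N. Pads are 22 mm wide; open, the fingers measure 114 mm over their backs; the gripper's body (76 mm by 85 mm) begins 54 mm behind the grasp point. The pads swing forward as they close: fully open they stand 13 mm farther back than shut.
Start: joints at [1.033, 0.124, 1.65, -0, 1.367, -0.083], TCP at [0.286, 0.584, 0.248] pointing down, gripper open.
Joint ranges: [-2.61, 2.61], [-1.02, 2.33], [0.03, 2.71], [-1.35, 4.49], [0.32, 2.68], [-2.91, 2.91]. Speed limits (rad/s): [2.57, 2.57, 3.14, 3.14, 3.14, 3.14].

INTERFACE

Orientations are given as a rotation vector (axis times angle).
In Python, from plant import bot, cam gives the robot as it stands (bot), with the cameras (cam).
- The arm moves only by the shell command python3 jog.py 'ROWS' [OPENING] [FORCE]. ROWS is 1 to 10 rows, one to a line, with the numbers parted by spaces; each row has 6 numbers: dx, dy, dz in units of 5 mm, then a rotation vector rx, ry, rz in rad; each row shifts and turns the commanded pose from where the row before left it, along the tool's axes as they then stand; what a row does not reach is not made up. A row lasts 1/12 s, in which the tool goes at most 0.0417 m and 0.125 rad, less where a joint would pass 70% of its speed; a pose out of reach is approached as far as the arm can. OPENING is the opening from 0.0 (shut) to 1.0 (fully open), set as the command begins (- or left out keeps the last). The fingers move at their own pace and stop on an object; FORCE is the grip in N (left out, the last holds). Time passes only in rows, so rows that do not move let the fingers close. It prints the time, the measured TCP pose, the force, the opening and the grip force at its end. Input that does not fit is refused with a message, and nothing moves.
- bot.get_obs(): the state, without advancing time (a new reading comes with each control period).
- cam.snapshot(name): name is "scene" or "top" or "wrist"; returns a dict with "img" (384x512x3 uint8, red, green, blue), "camera_matrix" (3x3 intrinsics, pixels), "k1" (the pictures are not rectified: a ray, as slopes to the right and down, at radius r is drawn at 1 + k1 r^2 times it, then the intrinsics apply), "pose" (4x4, takes a point from camera to world coordinates). Camera axes: x right, y up, looking along -z (the intrinsics and any distortion apply to the point x, -y, -z); pixel columns grow to the right and rows downward; lengths in m; the calibration is good to about 2 mm. A picture is of the moment at which its call begins. There is no depth.
- bot.close_job(): hands the job in; it is judged then, once.
The state is a dict: "time_s": time; "qpos": joint angles; "dq": joint speeds; "joint_efforts": joint torques, N m; "tcp_pos": TCP position; "eef_rot": TCP orientation; "force": force on the tool from outside, world axes, zero at the start; "torque": the same for the moment, N m; "finger_gap": opening from 0.0 (shut) to 1.0 (fully open); "gripper_force": force on a finger pad.
Only numpy, scipy, OpenCV 4.12 (cv2) and the standard library are available. Lean on these libraries where they do the work, as an engineer would, in place of code of your own. Each camera call takes 0.05 s, during which the arm holds its last target. There are 200 camera calls.

## Working session

There is one attempt and no reset: what is moved stays moved. The work goes in short steps, Python scripts to look and compute and a shell command to move; the robot and the scene stay as the last step left them, time stands still between calls to the robot, and variables do not carry over. Pictures are saved under pics/ and viewed, at most 13 in all, crops included, and the job is handed in when it is done.

```bash
ls; mkdir -p pics
python3 - <<'E'
from plant import bot, cam
import cv2
for n in ("scene","top"):
    s=cam.snapshot(n); cv2.imwrite(f"pics/{n}0.png",cv2.resize(s["img"][:,:,::-1],(800,600),interpolation=cv2.INTER_CUBIC))
    print(n,s["camera_matrix"].tolist(),s["k1"],s["pose"].round(4).tolist())
print(bot.tip_reach,bot.get_obs())
E
```

```text
jog.py
pics
plant.py
scene [[388.7765552467869, 0.0, 254.3500100026416], [0.0, 388.7765552467869, 192.54104306075033], [0.0, 0.0, 1.0]] -0.00011963578635365185 [[0.0987, -0.8449, 0.5257, 1.0352], [0.9951, 0.0786, -0.0605, -0.0474], [0.0098, 0.5291, 0.8485, 0.9935], [0.0, 0.0, 0.0, 1.0]]
top [[441.0684062895947, 0.0, 253.59494567565017], [0.0, 441.0684062895947, 185.84460753134965], [0.0, 0.0, 1.0]] -0.08340650498945057 [[-0.0266, 0.9807, -0.1939, 0.2271], [-0.9995, -0.0289, -0.009, -0.0002], [-0.0144, 0.1936, 0.981, 1.5806], [0.0, 0.0, 0.0, 1.0]]
0.017 {'time_s': 0.1, 'qpos': array([ 1.03340777e+00,  1.24433954e-01,  1.65154119e+00,  3.07427699e-06,
        1.36752329e+00, -8.26060639e-02]), 'dq': array([ 0.00019931,  0.0009371 , -0.00255362,  0.00031685,  0.00098123,
        0.00042905]), 'joint_efforts': array([ 5.50388995e-04, -4.24934542e+01, -3.66652787e+01, -3.66611300e-05,
        3.96785937e-03, -1.76185210e-05]), 'tcp_pos': array([0.28528177, 0.58346337, 0.24717754]), 'eef_rot': array([-7.08099220e-01, -3.06015053e+00,  2.84893779e-03]), 'force': array([ 0.2482886 , -0.51536197,  0.34450834]), 'torque': array([0.06393392, 0.00061731, 0.00910706]), 'gripper_force': 0.0, 'finger_gap': 0.997267756738583}
```

View pics/scene0.png

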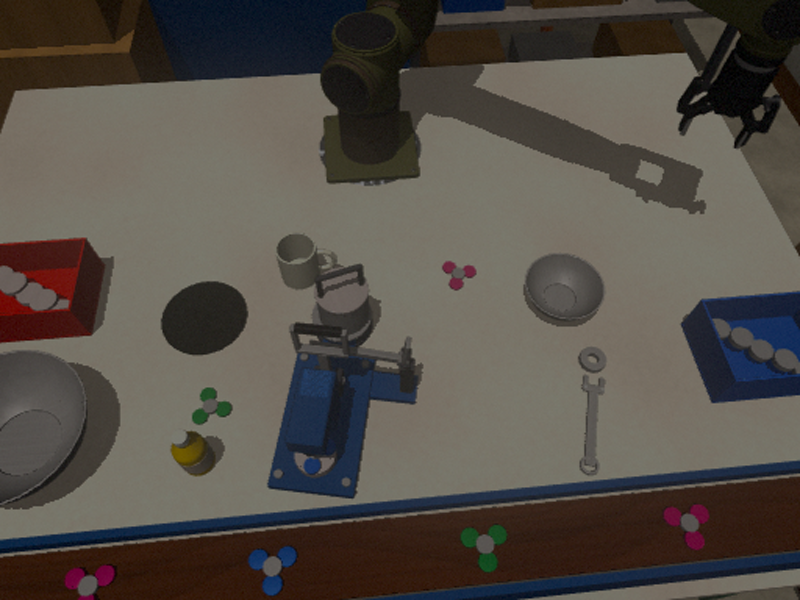

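View pics/top0.png

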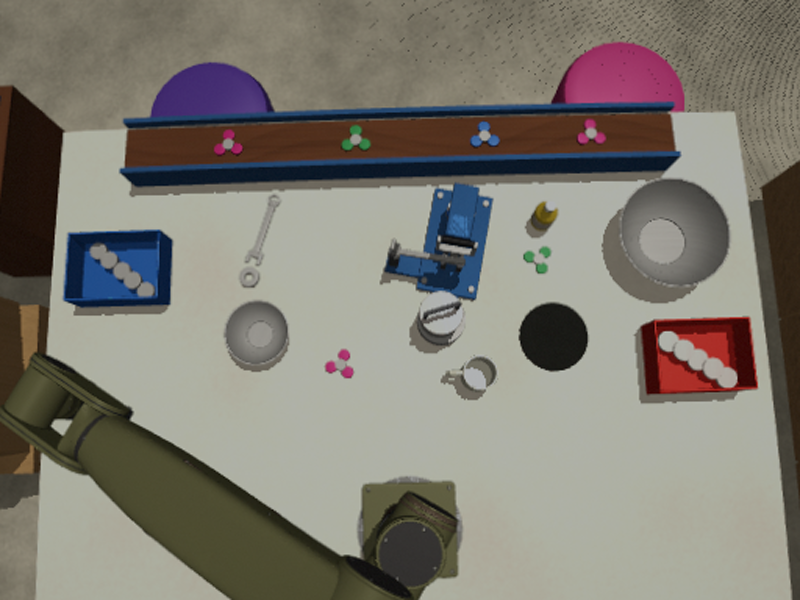

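Scene view: the can is at about (343,300), the mat at (205,317), the press at (320,420) with its catch post at (407,365), and the mug at (298,262). Top view: the mat is at (553,336), the can handle runs from (428,320) to (456,305), the press base corners are near (437,190), (492,197), (478,297) and (425,290), and the mug is at (478,375). I'll zoom in for accurate pixels.

Run:
```python
from plant import bot, cam
import cv2, numpy as np
a=cam.snapshot("top")["img"][112:237,240:323,::-1]; b=cam.snapshot("scene")["img"][145:325,165:285,::-1]
g=lambda im:np.clip(im.astype(float)*1.4,0,255).astype('uint8')
A=cv2.resize(g(a),None,fx=4.8,fy=4.8,interpolation=cv2.INTER_CUBIC);B=cv2.resize(g(b),None,fx=3.3333,fy=3.3333,interpolation=cv2.INTER_CUBIC)
print(A.shape,B.shape)
cv2.imwrite("pics/crop.png",np.hstack([A,B[:600]]))
```

```text
(600, 398, 3) (600, 400, 3)
```

View pics/crop.png

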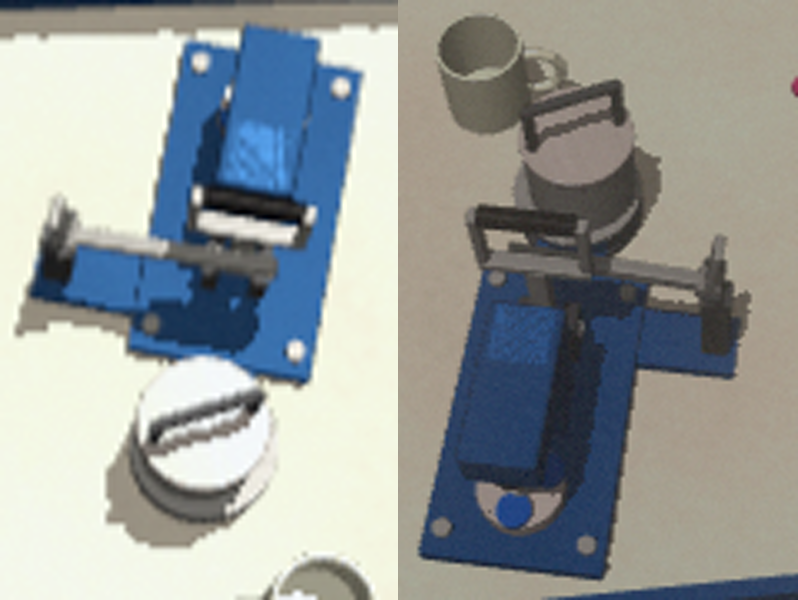

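The crop shows the top-view base corners at (128,352), (310,382), (362,72) and (183,42), the handle bar from (150,432) to (262,395), and the lever grip near (252,210). In the scene half, the lever grip runs from (475,215) to (590,225), the tab tip is at (718,240), and the can bar runs from (528,105) to (617,88). Next I fit the poses and check the fit with an overlay.

```bash
cat > h.py <<'E'
import numpy as np, cv2
from scipy.spatial.transform import Rotation as R
from scipy.optimize import least_squares
def proj(s,P):
    P=np.atleast_2d(P); T=s["pose"]; c=(P-T[:3,3])@T[:3,:3]
    u=np.c_[c[:,0]/-c[:,2], -c[:,1]/-c[:,2]]; r2=(u**2).sum(1,keepdims=True)
    u=u*(1+s["k1"]*r2); K=s["camera_matrix"]
    return np.c_[u[:,0]*K[0,0]+K[0,2],u[:,1]*K[1,1]+K[1,2]]
def place(p,L): # p=x,y,yaw at z0
    L=np.atleast_2d(np.array(L,float)); c,s_=np.cos(p[2]),np.sin(p[2])
    return np.c_[p[0]+c*L[:,0]-s_*L[:,1],p[1]+s_*L[:,0]+c*L[:,1],L[:,2]]
E
cat > fit.py <<'E'
from plant import bot, cam
from h import *
t=cam.snapshot("top"); s=cam.snapshot("scene")
ct=lambda p:np.array(p,float)/4.8+[240,112]-.4; cs=lambda p:(np.array(p,float)-[398,0])/3.3333+[165,145]-.35
# press: params x,y,yaw,base centre offset
cor=lambda o:[[o-.125,.07,.018],[o-.125,-.07,.018],[o+.125,-.07,.018],[o+.125,.07,.018]]
tc=ct([(128,352),(310,382),(362,72),(183,42)]); sc=cs([(607,577),(421,556)])
lg=[[0,0.,.226]]
def fp(p):
    C=place(p,cor(p[3]))
    return np.r_[(proj(t,C)-tc).ravel(),(proj(s,C[[3,2]])-sc).ravel(),(proj(s,place(p,[[-.004,0,.226]]))-cs([(533,218)])).ravel(),
     (proj(s,place(p,[[-.018,.125,.18]]))-cs([(719,240)])).ravel(),(proj(t,place(p,[[-.018,.125,.18]]))-ct([(57,203)])).ravel(),(proj(t,place(p,[[0,0,.226]]))-ct([(253,208)])).ravel()]
r=least_squares(fp,[.6,-.05,-.1,0.03],loss='soft_l1');P=r.x;print("press",P.round(4),fp(P).round(1))
B=[[0,.041,.1],[0,-.041,.1]]
def fc(p):
    H=place(p,[[0,.036,.175],[0,-.036,.175]])
    return np.r_[(proj(t,H)-ct([(152,434),(260,396)])).ravel(),(proj(s,H)-cs([(618,92),(529,110)])).ravel()[:]]
r=least_squares(fc,[.45,-.05,0.3],loss='soft_l1');C=r.x;print("can",C.round(4),fc(C).round(1))
print("stand",place(P,[[-.135,0,.04]]))
an=np.linspace(0,6.28,60)
def mat(s,c0,nm):
    g=s["img"].max(2); m=(g<60).astype('uint8'); n,l,st,ce=cv2.connectedComponentsWithStats(m); k=l[c0[1],c0[0]]
    print(nm,k,st[k],ce[k]); return ce[k]
a=mat(t,(354,215),"t"); b=mat(s,(131,203),"s")
f=lambda q:np.r_[proj(t,np.c_[q[0]+.08*np.cos(an),q[1]+.08*np.sin(an),0*an+.004]).mean(0)-a,proj(s,np.c_[q[0]+.08*np.cos(an),q[1]+.08*np.sin(an),0*an+.004]).mean(0)-b]
r=least_squares(f,[.45,-.3]);M=r.x;print("mat",M,r.fun)
circ=lambda c,rad,z:np.c_[c[0]+rad*np.cos(an),c[1]+rad*np.sin(an),0*an+z]
ims=[]
for S,(y0,y1,x0,x1),k in ((t,(112,237,240,323),4.8),(s,(145,325,165,285),3.3333)):
    im=cv2.resize(np.clip(S["img"][y0:y1,x0:x1,::-1]*1.4,0,255).astype('uint8'),None,fx=k,fy=k,interpolation=cv2.INTER_CUBIC)
    st=place(P,[[-.135,0,0]])[0]
    for pts,col,cl in ((place(P,cor(P[3])),(0,255,255),1),(circ(C,.047,.126),(0,0,255),1),(circ(st,.055,.04),(0,255,0),1),(place(C,[[0,.036,.175],[0,-.036,.175]]),(255,0,255),0),(place(P,[[0,.042,.22],[0,-.042,.22]]),(0,0,255),0),(place(P,[[-.018,-.027,.12],[-.018,.125,.12],[-.018,.125,.18]]),(0,255,0),0)):
        q=((proj(S,pts)-[x0,y0]+.5)*k).astype('int32'); cv2.polylines(im,[q],bool(cl),col,1)
    ims.append(im)
cv2.imwrite("pics/ov.png",np.hstack(ims))
np.save("P.npy",P[:3]);np.save("C.npy",C);np.save("M.npy",M)
E
python3 fit.py
```

```text
press [ 0.5946 -0.111  -0.2101  0.0548] [-1.1 -0.7 -0.8 -0.1 -0.9 -0.6 -0.7 -0.8 -0.1 -0.4 -0.2 -0.6 -1.  -1.9
 -1.7  1.4  0.6  2.4 -0.8 -1. ]
can [ 0.4647 -0.0784  0.2269] [ 0.  -2.  -0.9  0.4 -0.  -1.6 -0.5  0.3]
stand [[ 0.46258566 -0.08280807  0.04      ]]
t 51 [ 332  194   44   43 1462] [353.84610123 215.36935705]
s 11 [ 103  180   55   47 1980] [130.26010101 203.18686869]
mat [ 0.4205909  -0.34380787] [-0.07580316 -0.47878124 -0.08531094 -0.46312486]
```

View pics/ov.png

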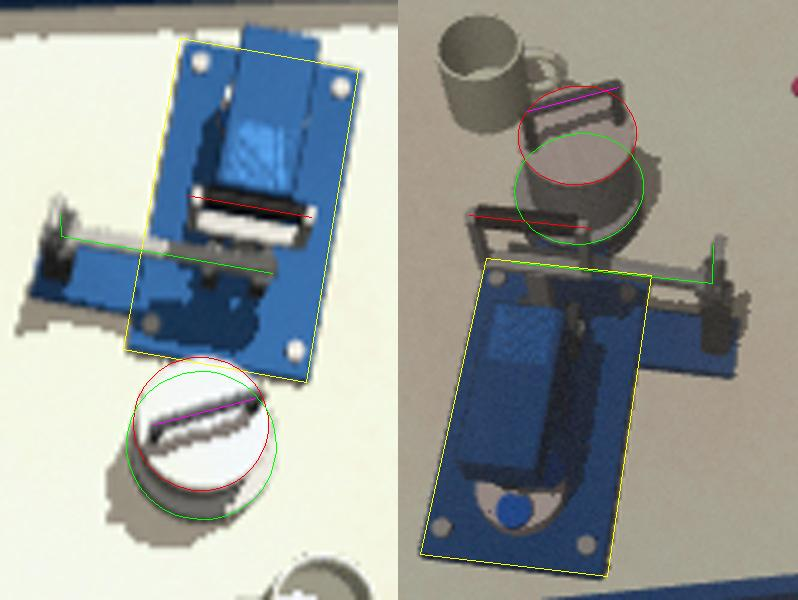

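The overlay matches the base edges, lid, stand and catch to within about 2–3 mm. I'll refine the can fit and plan the move to above the can.

```bash
sed -i "s/\.036,\.175\],\[0,-\.036,\.175\]\])\$/.039,.175],[0,-.039,.175]])/; s/\[.45,-.05,0.3\],loss='soft_l1'/[.45,-.05,0.3]/" fit.py; python3 fit.py | grep can
cat >> h.py <<'E'
def target(pos,psi,tilt=0,ax='x'):
    y=np.array([np.cos(psi),np.sin(psi),0]);z=np.array([0,0,-1.]);x=np.cross(y,z)
    return np.array(pos,float), R.from_matrix(np.c_[x,y,z])*R.from_euler(ax,tilt)
def delta(o,pos,Rt,name=""):
    Rc=R.from_rotvec(o["eef_rot"]); d=Rc.inv().apply(pos-o["tcp_pos"]); w=(Rc.inv()*Rt).as_rotvec()
    print(name,"d_tool",d.round(4),"|",round(np.linalg.norm(d),3),"rot",w.round(3),"pos now",o["tcp_pos"].round(4))
E
cat > go.py <<'E'
from plant import bot, cam; from h import *; import sys
o=bot.get_obs();C=np.load("C.npy");P=np.load("P.npy");M=np.load("M.npy")
delta(o,*target([C[0],C[1],.25],C[2]),"precan")
E
python3 go.py
```

```text
can [ 0.4643 -0.0785  0.2377] [-0.8 -1.5 -0.1  0.1  1.  -2.1 -1.7  0.7]
precan d_tool [-0.4516 -0.5164 -0.0017] | 0.686 rot [-0.     0.     0.878] pos now [0.2855 0.5839 0.2482]
```

Careful with the scale: shifts go in units of 5 mm. That gives: -0.0304 m is -6.08, -0.0265 m is -5.3.

```bash
python3 jog.py '-5.3 -6.08 -0.6 0 0 0
-5.3 -6.08 -0.6 0 0 0
-5.3 -6.08 -0.6 0 0 0
-5.3 -6.08 -0.6 0 0 0
-5.3 -6.08 -0.6 0 0 0
-5.3 -6.08 -0.6 0 0 0
-5.3 -6.08 -0.6 0 0 0
-5.3 -6.08 -0.6 0 0 0
-5.3 -6.08 -0.6 0 0 0' 1.0 60
python3 jog.py '-5.3 -6.08 0 0 0 0
-5.3 -6.08 0 0 0 0
-5.3 -6.08 0 0 0 0
-5.3 -6.08 0 0 0 0
-5.3 -6.08 0 0 0 0
-5.3 -6.08 0 0 0 0
-5.3 -6.08 0 0 0 0
-5.3 -6.08 0 0 0 0'
python3 jog.py '0 0 0 0 0 0.1
0 0 0 0 0 0.11
0 0 0 0 0 0.11
0 0 0 0 0 0.11
0 0 0 0 0 0.11
0 0 0 0 0 0.11
0 0 0 0 0 0.11
0 0 0 0 0 0.11
0 0 0 0 0 0
0 0 0 0 0 0'
python3 go.py
python3 - <<'E'
from plant import bot, cam; from h import *
s=cam.snapshot("wrist"); C=np.load("C.npy")
im=cv2.resize(s["img"][:,:,::-1],(640,480)).copy()
q=(proj(s,place(C,[[0,.036,.175],[0,-.036,.175]]))*1.25).astype('int32');print(q.tolist(),bot.get_obs()["qpos"].round(2))
cv2.polylines(im,[q],False,(255,0,255),1);cv2.imwrite("pics/w1.png",im)
E
```

```text
time_s: 1.15
tcp_pos: [0.3796, 0.2316, 0.2758]
eef_rot: [0.707, 3.06, 0.001]
force: [0.1, -1.0, 0.2]
finger_gap: 1.0
gripper_force: 0.0
time_s: 1.82
tcp_pos: [0.4633, -0.0804, 0.2758]
eef_rot: [0.709, 3.059, 0.0]
force: [0.5, 1.0, 0.6]
finger_gap: 0.996
gripper_force: 0.0
time_s: 2.65
tcp_pos: [0.4632, -0.0783, 0.2754]
eef_rot: [1.929, 2.48, 0.0]
force: [0.2, 0.1, 0.3]
finger_gap: 1.001
gripper_force: 0.0
precan d_tool [-0.0005  0.0011  0.0254] | 0.025 rot [0.    0.    0.011] pos now [ 0.4632 -0.0783  0.2754]
[[323, 193], [322, 305]] [-0.28 -0.31  2.   -0.    1.44 -0.53]
```

View pics/w1.png

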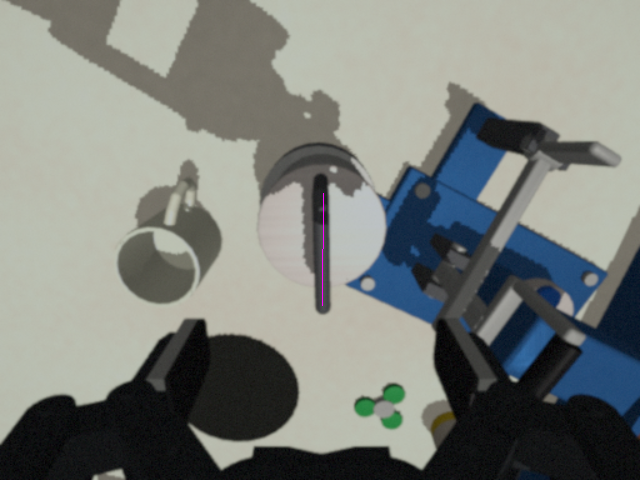

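The wrist view shows the handle bar at (320,180)–(323,308). That agrees with the model (magenta) to about 3 mm along the bar and under 1 mm across it. Descending and gripping.

Converted, 0.018 m is 3.6, 0.012 m is 2.4.

```bash
python3 jog.py '0 0.2 3.6 0 0 0.01
0 0 3.6 0 0 0
0 0 3.6 0 0 0
0 0 3.6 0 0 0
0 0 3.6 0 0 0
0 0 2.4 0 0 0
0 0 0 0 0 0
0 0 0 0 0 0'
python3 jog.py '0 0 0 0 0 0
0 0 0 0 0 0
0 0 0 0 0 0
0 0 0 0 0 0
0 0 0 0 0 0
0 0 0 0 0 0
0 0 0 0 0 0
0 0 0 0 0 0
0 0 0 0 0 0
0 0 0 0 0 0' 0 70
python3 jog.py '0 0 -1 0 0 0
0 0 -2 0 0 0
0 0 -3 0 0 0
0 0 -4 0 0 0
0 0 -4 0 0 0
0 0 -3 0 0 0
0 0 -2 0 0 0
0 0 -1 0 0 0
0 0 0 0 0 0'
cat > go.py <<'E'
from plant import bot, cam; from h import *; import sys
o=bot.get_obs();C=np.load("C.npy");P=np.load("P.npy");M=np.load("M.npy")
Rc=R.from_rotvec(o["eef_rot"]); delta(o,np.r_[M,.16],Rc,"mat")
E
python3 go.py
```

```text
time_s: 3.37
tcp_pos: [0.464, -0.078, 0.173]
eef_rot: [-1.943, -2.467, 0.001]
force: [-0.2, 0.2, -0.1]
finger_gap: 1.001
gripper_force: 0.0
time_s: 4.2
tcp_pos: [0.4642, -0.0779, 0.1736]
eef_rot: [-1.944, -2.467, -0.0]
force: [-0.5, 1.7, 3.8]
finger_gap: 0.09
gripper_force: 68.5
time_s: 4.95
tcp_pos: [0.4646, -0.0782, 0.2744]
eef_rot: [1.943, 2.466, 0.001]
force: [0.0, 0.2, -3.5]
finger_gap: 0.091
gripper_force: 68.4
mat d_tool [-0.248  -0.105   0.1144] | 0.293 rot [0. 0. 0.] pos now [ 0.4646 -0.0782  0.2744]
```

Converted, -0.028 m is -5.6, -0.024 m is -4.8.

```bash
python3 jog.py '-1.6 -0.68 0 0 0 0
-3.2 -1.36 0 0 0 0
-4.8 -2.04 0 0 0 0
-5.6 -2.38 0 0 0 0
-5.6 -2.38 0 0 0 0
-5.6 -2.38 0 0 0 0
-5.6 -2.38 0 0 0 0
-5.6 -2.38 0 0 0 0
-4.8 -2.04 0 0 0 0
-4 -1.7 0 0 0 0' 
python3 jog.py '-2 -0.8 0 0 0 0
-1.2 -0.4 0 0 0 0
0 0 2 0 0 0
0 0 3.6 0 0 0
0 0 4 0 0 0
0 0 4 0 0 0
0 0 3.6 0 0 0
0 0 2.4 0 0 0
0 0 1.2 0 0 0
0 0 0 0 0 0'
python3 go.py
```

```text
time_s: 5.78
tcp_pos: [0.421, -0.3286, 0.2712]
eef_rot: [-1.944, -2.464, 0.001]
force: [0.3, 0.7, -3.6]
finger_gap: 0.09
gripper_force: 68.3
time_s: 6.62
tcp_pos: [0.4199, -0.3421, 0.1672]
eef_rot: [-1.941, -2.466, -0.001]
force: [-0.1, 0.8, -3.6]
finger_gap: 0.087
gripper_force: 68.2
mat d_tool [-0.0019  0.0003  0.0072] | 0.007 rot [0. 0. 0.] pos now [ 0.4199 -0.3421  0.1672]
```

```bash
python3 jog.py '-0.3 0 1.6 0 0 0
0 0 1.6 0 0 0
0 0 1 0 0 0
0 0 0.6 0 0 0
0 0 0.4 0 0 0
0 0 0 0 0 0
0 0 0 0 0 0'
python3 jog.py '0 0 0.3 0 0 0
0 0 0.2 0 0 0
0 0 0.2 0 0 0
0 0 0 0 0 0'
```

```text
time_s: 7.2
tcp_pos: [0.4209, -0.3452, 0.1435]
eef_rot: [1.944, 2.467, -0.0]
force: [0.1, -0.2, -2.9]
finger_gap: 0.085
gripper_force: 68.3
time_s: 7.53
tcp_pos: [0.4207, -0.345, 0.1396]
eef_rot: [-1.944, -2.467, 0.0]
force: [0.7, -0.0, -3.1]
finger_gap: 0.085
gripper_force: 68.3
```

Converted, 0.001 m is 0.2.

```bash
python3 jog.py '0 0 0.2 0 0 0
0 0 0 0 0 0'; python3 jog.py '0 0 0.2 0 0 0
0 0 0 0 0 0'; python3 jog.py '0 0 0.2 0 0 0
0 0 0 0 0 0'
```

```text
time_s: 7.7
tcp_pos: [0.4208, -0.345, 0.1387]
eef_rot: [-1.944, -2.467, 0.0]
force: [-0.4, -0.2, -2.8]
finger_gap: 0.091
gripper_force: 68.3
time_s: 7.87
tcp_pos: [0.4209, -0.3452, 0.1379]
eef_rot: [1.944, 2.467, -0.0]
force: [-0.8, -0.2, -4.5]
finger_gap: 0.086
gripper_force: 68.6
time_s: 8.03
tcp_pos: [0.421, -0.3456, 0.1379]
eef_rot: [1.944, 2.467, -0.001]
force: [-2.6, 0.9, 3.7]
finger_gap: 0.091
gripper_force: 68.9
```

The can is on the mat. Releasing, retreating upward and taking a look.

Converted, -0.025 m is -5, -0.02 m is -4.

```bash
python3 jog.py '0 0 0 0 0 0
0 0 0 0 0 0
0 0 0 0 0 0
0 0 0 0 0 0
0 0 0 0 0 0
0 0 0 0 0 0
0 0 0 0 0 0
0 0 0 0 0 0' 1.0
python3 jog.py '0 0 -2 0 0 0
0 0 -4 0 0 0
0 0 -5 0 0 0
0 0 -5 0 0 0
0 0 -5 0 0 0
0 0 -4 0 0 0
0 0 -4 0 0 0
0 0 -4 0 0 0
0 0 -2 0 0 0
0 0 0 0 0 0'
cat > go.py <<'E'
from plant import bot, cam; from h import *; import sys
o=bot.get_obs();C=np.load("C.npy");P=np.load("P.npy");M=np.load("M.npy")
delta(o,*target(place(P,[[-.018,.093,.30]])[0],P[2]),"pretab")
delta(o,*target(place(P,[[-.018,.093,.165]])[0],P[2]),"pretablow")
E
python3 go.py
python3 - <<'E'
from plant import bot, cam; from h import *
s=cam.snapshot("top");cv2.imwrite("pics/t2.png",cv2.resize(s["img"][100:260,230:400,::-1],None,fx=3,fy=3,interpolation=cv2.INTER_CUBIC))
E
```

```text
time_s: 8.7
tcp_pos: [0.4209, -0.3451, 0.1368]
eef_rot: [1.944, 2.467, -0.0]
force: [-0.4, -0.0, -0.3]
finger_gap: 0.998
gripper_force: 0.0
time_s: 9.53
tcp_pos: [0.4217, -0.3459, 0.3158]
eef_rot: [1.941, 2.463, -0.001]
force: [-0.2, 0.3, 0.8]
finger_gap: 1.0
gripper_force: 0.0
pretab d_tool [0.2797 0.2469 0.0151] | 0.373 rot [0.004 0.005 0.446] pos now [ 0.4217 -0.3459  0.3158]
pretablow d_tool [0.2805 0.2464 0.1501] | 0.402 rot [0.004 0.005 0.446] pos now [ 0.4217 -0.3459  0.3158]
```

View pics/t2.png

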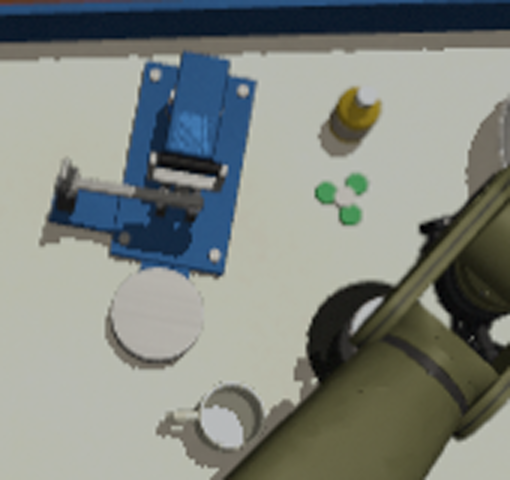

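The top view shows the stand empty at (157,315) and the can on the mat at about (360,320), partly hidden by the arm; the mug is untouched. I'll check the can again once the arm is away. Now to the tab with shut fingers.

```bash
python3 jog.py '2.4 2 0 0 0 0
4.9 4.32 0 0 0 0
4.9 4.32 0 0 0 0
4.9 4.32 0 0 0 0
4.9 4.32 0 0 0 0
4.9 4.32 0 0 0 0
4.9 4.32 0 0 0 0
4.9 4.32 0 0 0 0
4.9 4.32 0 0 0 0
4.9 4.32 0 0 0 0' 0 40
python3 jog.py '4.9 4.32 0 0 0 0
4.5 4.2 0 0 0 0
0 0 0 0 0 0.11
0 0 0 0 0 0.11
0 0 0 0 0 0.11
0 0 0 0 0 0.11
0 0 0 0 0 0
0 0 0 0 0 0'
python3 go.py
python3 - <<'E'
from plant import bot, cam; from h import *
s=cam.snapshot("wrist"); P=np.load("P.npy")
im=cv2.resize(s["img"][:,:,::-1],(640,480)).copy()
for L in ([[-.018,-.027,.12],[-.018,.125,.12],[-.018,.125,.18]],[[-.029,.121,.18],[-.007,.121,.18],[-.007,.129,.18],[-.029,.129,.18],[-.029,.121,.18]],[[0,.034,.22],[0,-.034,.22]]):
    q=(proj(s,place(P,L))*1.25).astype('int32');print(q.tolist());cv2.polylines(im,[q],False,(255,0,255),1)
cv2.imwrite("pics/w2.png",im)
s=cam.snapshot("top");cv2.imwrite("pics/t3.png",s["img"][:,:,::-1])
E
```

```text
time_s: 10.42
tcp_pos: [0.565, -0.0694, 0.3095]
eef_rot: [-1.943, -2.465, 0.002]
force: [0.5, 0.6, 0.0]
finger_gap: 0.003
gripper_force: 0.0
time_s: 11.08
tcp_pos: [0.5951, -0.0155, 0.31]
eef_rot: [-2.432, -1.986, 0.003]
force: [-0.1, 0.0, -0.7]
finger_gap: 0.002
gripper_force: 0.0
pretab d_tool [-0.0005  0.0015  0.01  ] | 0.01 rot [-0.003  0.     0.009] pos now [ 0.5951 -0.0155  0.31  ]
pretablow d_tool [-0.0005  0.0019  0.145 ] | 0.145 rot [-0.003  0.     0.009] pos now [ 0.5951 -0.0155  0.31  ]
[[322, 340], [324, 174], [324, 190]]
[[307, 196], [341, 196], [341, 184], [307, 183], [307, 196]]
[[352, 345], [348, 429]]
```

View pics/w2.png

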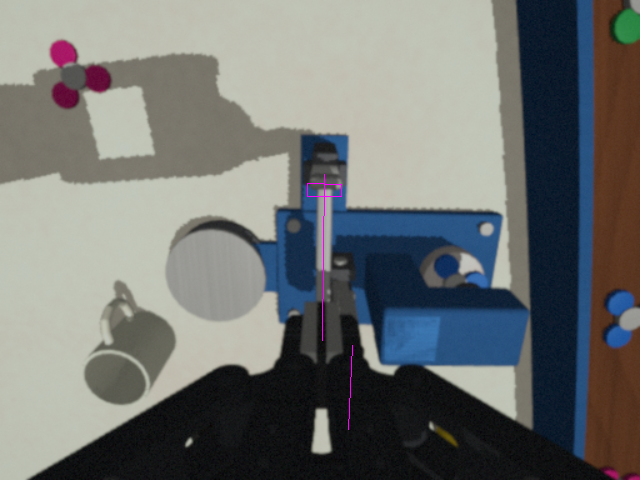

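The wrist view shows the fingers lined up with the catch bar, and the tab top at about (326,185), which is around 3 mm further out than the model. I'll descend inside the tab and work out the arc.

```bash
python3 jog.py '0 0 3 0 0 0
0 0.3 5 0 0 0.009
0 0 5 0 0 0
0 0 5 0 0 0
0 0 5 0 0 0
0 0 4 0 0 0
0 0 2 0 0 0
0 0 0 0 0 0'
cat > arc.py <<'E'
from plant import bot, cam; from h import *
o=bot.get_obs();P=np.load("P.npy").copy()
prev=(o["tcp_pos"],R.from_rotvec(o["eef_rot"]))
for th in (0,.2,.4,.6,.8,1.,1.2,1.4,1.6,1.75):
    phi=np.clip((th-.3)*.4,0,.55); s=.030+.022*min(th/1.4,1)
    c=np.array([.1265,.12])+s*np.array([np.sin(th),np.cos(th)])+.004*np.array([-np.cos(th),np.sin(th)])
    # tool dirs in (y,z): x=(cos,-sin)phi, z=(-sin,-cos)phi
    q=c-.011*np.array([np.cos(phi),-np.sin(phi)])-.017*np.array([-np.sin(phi),-np.cos(phi)])
    pos=place(P,[[-.018,q[0],q[1]]])[0]; pos,Rt=target(pos,P[2],-phi,'y')
    d=prev[1].inv().apply(pos-prev[0]); w=(prev[1].inv()*Rt).as_rotvec(); print(th,d.round(4),w.round(3),pos.round(3)); prev=(pos,Rt)
E
python3 arc.py
```

```text
time_s: 11.85
tcp_pos: [0.5948, -0.0157, 0.1625]
eef_rot: [-2.441, -1.97, 0.008]
force: [-0.6, 0.7, 0.6]
finger_gap: -0.002
gripper_force: 0.0
0 [ 0.0183  0.0016 -0.0045] [-0.007  0.001 -0.002] [0.6   0.002 0.167]
0.2 [ 0.0067  0.     -0.0033] [0. 0. 0.] [0.602 0.008 0.17 ]
0.4 [ 0.0085 -0.     -0.0021] [ 0.   -0.04  0.  ] [0.603 0.017 0.172]
0.6 [ 0.0099  0.     -0.001 ] [ 0.   -0.08 -0.  ] [0.605 0.026 0.173]
0.8 [0.0104 0.     0.0004] [ 0.   -0.08  0.  ] [0.608 0.036 0.171]
1.0 [0.0107 0.     0.0019] [-0.   -0.08  0.  ] [0.61  0.046 0.167]
1.2 [ 0.0107 -0.      0.0034] [-0.   -0.08 -0.  ] [0.612 0.055 0.161]
1.4 [0.0105 0.     0.005 ] [ 0.   -0.08  0.  ] [0.613 0.063 0.153]
1.6 [ 0.0072 -0.      0.0078] [-0.   -0.08 -0.  ] [0.614 0.066 0.143]
1.75 [0.0042 0.     0.0066] [-0.   -0.03  0.  ] [0.614 0.067 0.135]
```

Converted, 0.009 m is 1.8, 0.005 m is 1.

```bash
python3 jog.py '1.8 0.32 -0.4 0 0 0
1.8 0 -0.4 0 0 0
0.7 0 -0.32 0 0 0
0.7 0 -0.32 0 0 0
0.84 0 -0.2 0 -0.02 0
0.84 0 -0.2 0 -0.02 0
1 0 -0.1 0 -0.04 0
1 0 -0.1 0 -0.04 0
0 0 0 0 0 0'
python3 arc.py | sed -n 4,6p
python3 jog.py '1.04 0 0.04 0 -0.04 0
1.04 0 0.04 0 -0.04 0
1.06 0 0.2 0 -0.04 0
1.06 0 0.2 0 -0.04 0
1.06 0 0.34 0 -0.04 0
1.06 0 0.34 0 -0.04 0
0 0 0 0 0 0'
python3 - <<'E'
from plant import bot, cam; from h import *
s=cam.snapshot("top");t=cv2.resize(s["img"][105:205,230:330,::-1],(400,400),interpolation=cv2.INTER_CUBIC)
s=cam.snapshot("scene");b=cv2.resize(s["img"][170:270,185:285,::-1],(400,400),interpolation=cv2.INTER_CUBIC)
cv2.imwrite("pics/c4.png",np.clip(np.hstack([t,b])*1.3,0,255).astype('uint8'))
E
```

```text
time_s: 12.6
tcp_pos: [0.6084, 0.0282, 0.1769]
eef_rot: [2.381, 1.925, -0.143]
force: [1.1, -1.9, 1.2]
finger_gap: -0.001
gripper_force: 0.8
0.6 [ 0.0099  0.     -0.001 ] [ 0.   -0.08 -0.  ] [0.605 0.026 0.173]
0.8 [0.0104 0.     0.0004] [ 0.   -0.08  0.  ] [0.608 0.036 0.171]
1.0 [0.0107 0.     0.0019] [-0.   -0.08  0.  ] [0.61  0.046 0.167]
time_s: 13.18
tcp_pos: [0.6142, 0.0567, 0.1631]
eef_rot: [2.246, 1.816, -0.409]
force: [0.1, 0.9, -0.1]
finger_gap: 0.003
gripper_force: 0.0
```

View pics/c4.png

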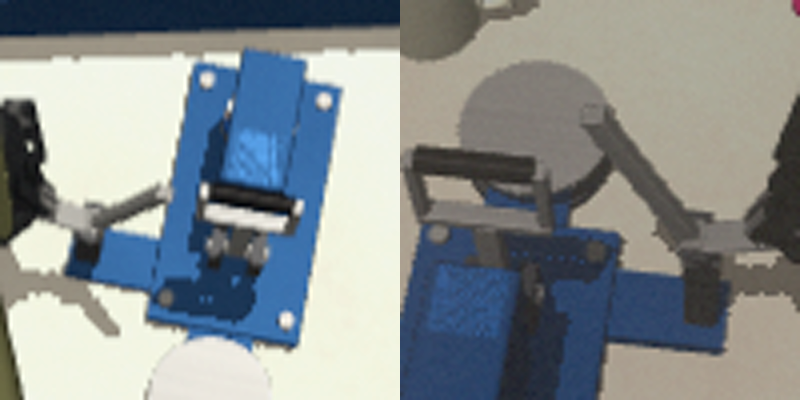

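The picture shows the bar lifted to about 1.1 rad, with the fingers on the tab at (745,235). Continuing to the stop.

```bash
sed -i 's/for th in (.*):/for th in (1.2,1.4,1.6,1.75,1.9):/' arc.py; python3 arc.py
```

```text
1.2 [ 0.0001 -0.0023  0.0027] [-0.001 -0.002 -0.002] [0.612 0.055 0.161]
1.4 [0.0105 0.     0.005 ] [ 0.   -0.08  0.  ] [0.613 0.063 0.153]
1.6 [ 0.0072 -0.      0.0078] [-0.   -0.08 -0.  ] [0.614 0.066 0.143]
1.75 [0.0042 0.     0.0066] [-0.   -0.03  0.  ] [0.614 0.067 0.135]
1.9 [ 0.0028 -0.      0.0073] [0. 0. 0.] [0.614 0.065 0.127]
```

Converted, 0.0052 m is 1.04, 0.0039 m is 0.78.

```bash
python3 jog.py '0 -0.4 0.5 0 0 0
1.04 0 0.5 0 -0.04 0
1.04 0 0.5 0 -0.04 0
0.72 0 0.78 0 -0.04 0
0.72 0 0.78 0 -0.04 0
0 0 0 0 0 0'
python3 jog.py '0.4 0 0.66 0 -0.015 0
0.4 0 0.66 0 -0.015 0
0 0 0 0 0 0'
python3 jog.py '0.2 0 0.4 0 0 0
0 0 0 0 0 0';python3 jog.py '0.2 0 0.4 0 0 0
0 0 0 0 0 0'
```

```text
time_s: 13.78
tcp_pos: [0.6137, 0.0653, 0.1416]
eef_rot: [2.147, 1.734, -0.573]
force: [0.1, -0.5, 0.7]
finger_gap: 0.002
gripper_force: 0.2
time_s: 14.03
tcp_pos: [0.6146, 0.065, 0.1358]
eef_rot: [2.127, 1.716, -0.6]
force: [-1.6, 0.7, 2.3]
finger_gap: -0.004
gripper_force: 0.9
time_s: 14.2
tcp_pos: [0.6147, 0.065, 0.1355]
eef_rot: [2.128, 1.714, -0.599]
force: [-3.3, 1.8, 9.5]
finger_gap: 0.002
gripper_force: 4.7
time_s: 14.37
tcp_pos: [0.6148, 0.0649, 0.1352]
eef_rot: [2.129, 1.713, -0.599]
force: [-5.7, 3.0, 16.6]
finger_gap: 0.003
gripper_force: 8.2
```

Force is climbing against a hard stop. Backing off and raising before checking.

Converted, -0.03 m is -6, -0.02 m is -4.

```bash
python3 jog.py '0 0 -1.2 0 0 0
0.6 0 -4 0 0 0
0.8 0 -6 0 0 0
0.8 0 -6 0 0 0
0.8 0 -6 0 0 0
0.8 0 -6 0 0 0
0.8 0 -6 0 0 0
0.8 0 -6 0 0 0
0 0 -4 0 0 0
0 0 0 0 0 0'
python3 - <<'E'
from plant import bot, cam; from h import *
P=np.load("P.npy"); s=cam.snapshot("scene"); t=cam.snapshot("top")
ims=[]
for S,(y0,x0) in ((t,(105,230)),(s,(170,185))):
    im=np.clip(cv2.resize(S["img"][y0:y0+100,x0:x0+100,::-1],(400,400),interpolation=cv2.INTER_CUBIC)*1.3,0,255).astype('uint8')
    for th,c in ((1.7,(255,0,255)),(1.5,(0,255,255))):
        L=[[-.018,.125-.152*np.cos(th),.12+.152*np.sin(th)],[-.018,.125,.12],[-.018,.125+.06*np.sin(th),.12+.06*np.cos(th)]]
        cv2.polylines(im,[((proj(S,place(P,L))-[x0,y0]+.5)*4).astype('int32')],False,c,1)
    ims.append(im)
cv2.imwrite("pics/c5.png",np.hstack(ims))
from plant import bot, cam
o=bot.get_obs()
delta(o,*target(place(P,[[0,0,.30]])[0],P[2]),"prelever"); print(o["qpos"].round(2))
E
```

```text
time_s: 15.2
tcp_pos: [0.6455, 0.2047, 0.3138]
eef_rot: [2.128, 1.717, -0.589]
force: [0.2, -1.2, 1.1]
finger_gap: -0.003
gripper_force: 0.0
prelever d_tool [-0.2655  0.0179  0.1732] | 0.318 rot [-0.     0.549 -0.003] pos now [0.6441 0.2025 0.309 ]
[ 0.39  0.33  1.37 -0.45  1.75  0.59]
```

View pics/c5.png

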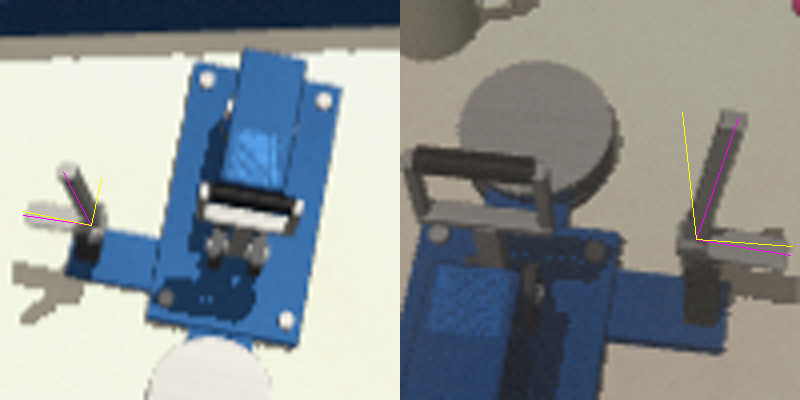

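The bar is parallel to the magenta 1.7 rad prediction in both views, so the catch is fully open. Straighten the tool, rise, and go over the lever.

Converted, -0.03 m is -6, -0.02 m is -4.

```bash
python3 jog.py '0 0 -6 0 0.11 0
0 0 -6 0 0.11 0
0 0 -6 0 0.11 0
0 0 -4 0 0.11 0
0 0 0 0 0.109 0
0 0 0 0 0 0' 1.0 60
cat > go.py <<'E'
from plant import bot, cam; from h import *
o=bot.get_obs();P=np.load("P.npy")
delta(o,*target(place(P,[[0,0,.30]])[0],P[2]),"prelever")
delta(o,*target(place(P,[[0,0,.218]])[0],P[2]),"lever")
E
python3 go.py
```

```text
time_s: 15.8
tcp_pos: [0.6531, 0.2408, 0.4112]
eef_rot: [2.449, 1.966, 0.004]
force: [0.4, -0.2, -0.1]
finger_gap: 0.848
gripper_force: 0.0
prelever d_tool [-0.3563  0.0186  0.1108] | 0.374 rot [ 0.002 -0.001 -0.008] pos now [0.6531 0.2408 0.4112]
lever d_tool [-0.3564  0.0184  0.1928] | 0.406 rot [ 0.002 -0.001 -0.008] pos now [0.6531 0.2408 0.4112]
```

Careful with the scale: shifts go in units of 5 mm. That gives: -0.04 m is -8, -0.037 m is -7.4.

```bash
python3 jog.py '-4 0.4 0 0 0 0
-7.4 0.4 0 0 0 0
-8 0.4 0 0 0 0
-8 0.4 0 0 0 0
-8 0.4 0 0 0 0
-8 0.4 0 0 0 0
-8 0.4 0 0 0 0
-8 0.4 0 0 0 0
-7.4 0.4 0 0 0 0
-4.4 0.12 0 0 0 0'
python3 jog.py '0 0 4 0 0 0
0 0 6 0 0 0
0 0 6 0 0 0
0 0 6 0 0 0
0 0 0 0 0 0
0 0 0 0 0 0'
python3 go.py
python3 - <<'E'
from plant import bot, cam; from h import *
s=cam.snapshot("wrist"); P=np.load("P.npy")
im=cv2.resize(s["img"][:,:,::-1],(640,480)).copy()
for L in ([[0,.042,.22],[0,-.042,.22]],):
    q=(proj(s,place(P,L))*1.25).astype('int32');print(q.tolist());cv2.polylines(im,[q],False,(255,0,255),1)
t=cam.snapshot("top")["img"][185:245,320:400,::-1]
im[:240,480:640]=cv2.resize(np.vstack([t,t*0]),(160,240)); 
cv2.imwrite("pics/w3.png",im)
E
```

```text
time_s: 16.63
tcp_pos: [0.594, -0.1113, 0.406]
eef_rot: [-2.446, -1.966, 0.012]
force: [0.6, 0.2, 0.1]
finger_gap: 0.999
gripper_force: 0.0
time_s: 17.13
tcp_pos: [0.5938, -0.1075, 0.2952]
eef_rot: [-2.44, -1.968, 0.012]
force: [-0.7, -0.8, 0.6]
finger_gap: 0.999
gripper_force: 0.0
prelever d_tool [-0.0032  0.0015 -0.0048] | 0.006 rot [-0.01   0.002 -0.003] pos now [ 0.5938 -0.1075  0.2952]
lever d_tool [-0.0031  0.0023  0.0772] | 0.077 rot [-0.01   0.002 -0.003] pos now [ 0.5938 -0.1075  0.2952]
[[325, 197], [326, 338]]
```

View pics/w3.png

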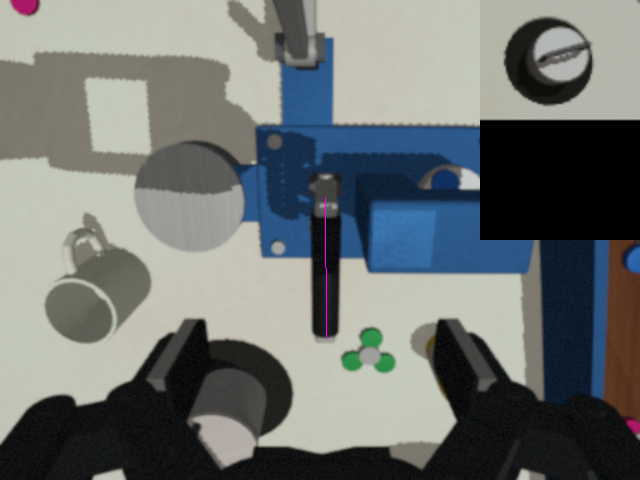

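The wrist view shows the grip bar centred on the predicted line, (325,197)–(326,338), between the open fingers. The inset shows the can upright and inside the mat disc. Descending and gripping the lever.

Converted, -0.003 m is -0.6, 0.002 m is 0.4.

```bash
python3 jog.py '-0.6 0.4 3 -0.01 0 0
0 0 4 0 0 0
0 0 4 0 0 0
0 0 3 0 0 0
0 0 1.2 0 0 0
0 0 0 0 0 0'
python3 jog.py '0 0 0 0 0 0
0 0 0 0 0 0
0 0 0 0 0 0
0 0 0 0 0 0
0 0 0 0 0 0
0 0 0 0 0 0
0 0 0 0 0 0
0 0 0 0 0 0
0 0 0 0 0 0' 0 60
cat > arc2.py <<'E'
from plant import bot, cam; from h import *
o=bot.get_obs();P=np.load("P.npy")
prev=(o["tcp_pos"],R.from_rotvec(o["eef_rot"]))
print("press-frame TCP",R.from_euler('z',-P[2]).apply(prev[0]-[P[0],P[1],.05]).round(4),o["force"].round(1))
for th in np.arange(.1,1.11,.1):
    r=.168; pos=place(P,[[-r*np.sin(th),0,.05+r*np.cos(th)]])[0]
    pos,Rt=target(pos,P[2],0); a=R.from_rotvec(-th*np.array([-np.sin(P[2]),np.cos(P[2]),0])); Rt=a*Rt
    d=prev[1].inv().apply(pos-prev[0]); w=(prev[1].inv()*Rt).as_rotvec(); print(th.round(1),d.round(4),w.round(3)); prev=(pos,Rt)
E
python3 arc2.py
```

```text
time_s: 17.73
tcp_pos: [0.5978, -0.1113, 0.2243]
eef_rot: [2.438, 1.968, 0.008]
force: [-0.6, 0.4, 0.6]
finger_gap: 0.998
gripper_force: 0.0
time_s: 18.48
tcp_pos: [0.5955, -0.1108, 0.2253]
eef_rot: [2.442, 1.971, 0.002]
force: [-11.8, 2.6, 9.2]
finger_gap: 0.163
gripper_force: 58.4
press-frame TCP [0.0008 0.0004 0.1753] [-11.8   2.6   9.2]
0.1 [-0.0004 -0.0176  0.008 ] [-0.097  0.001 -0.003]
0.2 [ 0.     -0.0168  0.0008] [-0.1 -0.   0. ]
0.3 [-0.     -0.0168  0.0008] [-0.1  0.  -0. ]
0.4 [ 0.     -0.0168  0.0008] [-0.1 -0.  -0. ]
0.5 [-0.     -0.0168  0.0008] [-0.1 -0.   0. ]
0.6 [ 0.     -0.0168  0.0008] [-0.1  0.  -0. ]
0.7 [-0.     -0.0168  0.0008] [-0.1  0.   0. ]
0.8 [ 0.     -0.0168  0.0008] [-0.1  0.   0. ]
0.9 [-0.     -0.0168  0.0008] [-0.1  0.  -0. ]
1.0 [ 0.     -0.0168  0.0008] [-0.1  0.   0. ]
1.1 [ 0.     -0.0168  0.0008] [-0.1  0.  -0. ]
```

```bash
python3 jog.py '0 -1.2 0.4 -0.03 0 0
0 -1.74 0.1 -0.05 0 0
0 -1.74 0.1 -0.05 0 0
0 -1.74 0.04 -0.05 0 0
0 -1.74 0.04 -0.05 0 0
0 -1.74 0.04 -0.05 0 0
0 -1.74 0.04 -0.05 0 0
0 -1.74 0.04 -0.05 0 0
0 -1.74 0.04 -0.05 0 0
0 0 0 0 0 0'
python3 - <<'E'
from plant import bot, cam; from h import *
o=bot.get_obs();P=np.load("P.npy")
q=R.from_euler('z',-P[2]).apply(o["tcp_pos"]-[P[0],P[1],.05]);z=R.from_euler('z',-P[2]).apply(R.from_rotvec(o["eef_rot"]).apply([0,0,1]))
print(q.round(4),"th",np.arctan2(-q[0],q[2]).round(3),"r",np.hypot(q[0],q[2]).round(4),"tilt",np.arctan2(z[0],-z[2]).round(3),R.from_rotvec(o["eef_rot"]).inv().apply(o["force"]).round(1))
E
```

```text
time_s: 19.32
tcp_pos: [0.5278, -0.096, 0.2109]
eef_rot: [2.149, 1.734, 0.398]
force: [1.1, 2.0, 10.2]
finger_gap: 0.16
gripper_force: 59.7
[-0.0685  0.0007  0.1609] th 0.403 r 0.1748 tilt 0.453 [ 2.2  5.  -8.9]
```

```bash
cat > st.py <<'E'
from plant import bot, cam; from h import *
o=bot.get_obs();P=np.load("P.npy")
q=R.from_euler('z',-P[2]).apply(o["tcp_pos"]-[P[0],P[1],.05]);z=R.from_euler('z',-P[2]).apply(R.from_rotvec(o["eef_rot"]).apply([0,0,1]))
print(q.round(4),"th",np.arctan2(-q[0],q[2]).round(3),"r",np.hypot(q[0],q[2]).round(4),"tilt",np.arctan2(z[0],-z[2]).round(3),R.from_rotvec(o["eef_rot"]).inv().apply(o["force"]).round(1))
E
python3 jog.py '0 -1.74 -0.06 -0.045 0 0
0 -1.74 -0.06 -0.045 0 0
0 -1.74 -0.06 -0.045 0 0
0 -1.74 -0.06 -0.045 0 0
0 -1.74 -0.06 -0.045 0 0
0 -1.74 -0.06 -0.045 0 0
0 -1.74 -0.06 -0.045 0 0
0 -1.74 -0.06 -0.045 0 0
0 -1.74 -0.06 -0.045 0 0
0 0 0 0 0 0'; python3 st.py
```

```text
time_s: 20.15
tcp_pos: [0.4622, -0.0817, 0.1619]
eef_rot: [1.863, 1.504, 0.679]
force: [9.7, 2.4, -0.2]
finger_gap: 0.163
gripper_force: 61.2
[-0.1357  0.001   0.1119] th 0.881 r 0.1759 tilt 0.849 [4.4 5.8 6.9]
```

Converted, -0.0087 m is -1.74, 0.0006 m is 0.12.

```bash
python3 jog.py '0 -1.74 0.16 -0.05 0 0
0 -1.4 0.12 -0.04 0 0
0 0 0 0 0 0'; python3 st.py; python3 jog.py '0 -0.6 0.04 -0.02 0 0
0 0 0 0 0 0'; python3 st.py;  python3 jog.py '0 -0.4 0.02 -0.01 0 0
0 0 0 0 0 0'; python3 st.py
```

```text
time_s: 20.4
tcp_pos: [0.4539, -0.0796, 0.1503]
eef_rot: [1.796, 1.452, 0.734]
force: [-5.3, 8.9, 7.8]
finger_gap: 0.159
gripper_force: 66.6
[-0.1442  0.0013  0.1003] th 0.963 r 0.1756 tilt 0.938 [  7.6   2.1 -10.3]
time_s: 20.57
tcp_pos: [0.4498, -0.0815, 0.1504]
eef_rot: [1.781, 1.439, 0.744]
force: [-8.6, -2.2, 9.0]
finger_gap: 0.156
gripper_force: 65.5
[-0.1478 -0.0014  0.1004] th 0.974 r 0.1787 tilt 0.956 [ -4.    2.8 -11.7]
time_s: 20.73
tcp_pos: [0.4496, -0.0816, 0.1514]
eef_rot: [1.777, 1.436, 0.753]
force: [17.4, 2.2, -4.8]
finger_gap: 0.158
gripper_force: 61.9
[-0.1479 -0.0015  0.1014] th 0.97 r 0.1794 tilt 0.963 [ 5.8  5.4 16.3]
```

The bar has crept about 4 mm towards the fingertips. I'll reseat it by lowering the grip force and sliding in along the fingers, which is radial to the lever and so doesn't turn it.

Converted, 0.002 m is 0.4.

```bash
python3 jog.py '0 0 0.4 0 0 0
0 0 0.4 0 0 0
0 0 0 0 0 0' - 20; python3 st.py; python3 jog.py '0 0 0.4 0 0 0
0 0 0.4 0 0 0
0 0 0 0 0 0'; python3 st.py
```

```text
time_s: 20.98
tcp_pos: [0.4521, -0.0823, 0.1544]
eef_rot: [1.775, 1.439, 0.757]
force: [-11.3, 15.2, 15.9]
finger_gap: 0.156
gripper_force: 66.0
[-0.1454 -0.0017  0.1044] th 0.948 r 0.179 tilt 0.965 [ 12.6   4.9 -20.7]
time_s: 21.23
tcp_pos: [0.4543, -0.0831, 0.1567]
eef_rot: [1.773, 1.44, 0.763]
force: [-14.4, 26.3, 22.9]
finger_gap: 0.157
gripper_force: 67.7
[-0.143  -0.002   0.1067] th 0.93 r 0.1784 tilt 0.967 [ 23.    7.7 -28.9]
```

Run:
```python
from plant import bot, cam; from h import *
o=bot.get_obs(); print(o["qpos"].round(3),o["joint_efforts"].round(1),o["torque"].round(2))
s=cam.snapshot("scene")["img"]; im=cv2.resize(s[120:270,130:330,::-1],(800,600),interpolation=cv2.INTER_CUBIC)
cv2.imwrite("pics/s9.png",np.clip(im*1.4,0,255).astype('uint8'))
```

```text
[-0.382 -0.8    2.694  0.489  0.324 -0.564] [-10.5   5.5 -27.8  -1.4  -3.1   0. ] [ 1.55 -1.59  2.88]
```

View pics/s9.png

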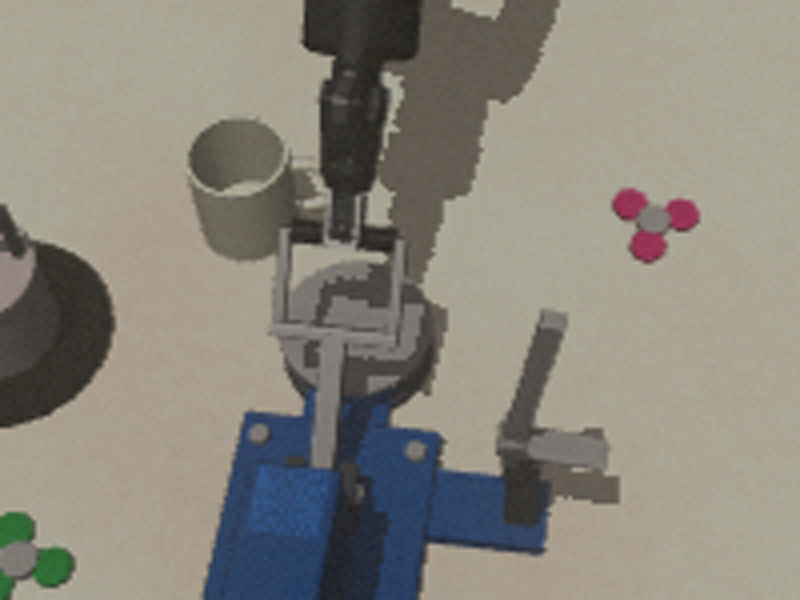

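The picture shows the lever far forward and the fingers still around the grip at (345,235). However, joint 5 (0.324) and joint 3 (2.694) are at their range ends because I tilted the tool too far. I'll untilt about the bar while holding it.

```bash
sed -i '$a print("q",o["qpos"].round(3),"grip",o["gripper_force"].round(1)); b=q+.0075*z; print("bar th",np.arctan2(-b[0],b[2]).round(3),"r",np.hypot(b[0],b[2]).round(4))' st.py
python3 jog.py '0 0.08 0 0.05 0 0
0 0.08 0 0.05 0 0
0 0.08 0 0.05 0 0
0 0.08 0 0.05 0 0
0 0.08 0 0.05 0 0
0 0 0 0 0 0'  - 40; python3 st.py
```

```text
time_s: 21.78
tcp_pos: [0.456, -0.085, 0.1577]
eef_rot: [1.958, 1.591, 0.597]
force: [-14.1, 7.6, 18.8]
finger_gap: 0.154
gripper_force: 68.7
[-0.1409 -0.0036  0.1077] th 0.918 r 0.1774 tilt 0.716 [  4.6   0.8 -24.3]Traceback (most recent call last):
  File "st.py", line 5, in <module>
    print("q",o["qpos"].round(3),"grip",o["gripper_force"].round(1)); b=q+.0075*z; print("bar th",np.arctan2(-b[0],b[2]).round(3),"r",np.hypot(b[0],b[2]).round(4))
                                        ^^^^^^^^^^^^^^^^^^^^^^^^
AttributeError: 'float' object has no attribute 'round'
```

```bash
sed -i 's/o\["gripper_force"\].round(1)/round(o["gripper_force"],1)/' st.py
python3 jog.py '0 0.06 -0.2 0.05 0 0
0 0.06 -0.2 0.05 0 0
0 0.06 -0.2 0.05 0 0
0 0.06 0 0.05 0 0
0 0.06 0 0.03 0 0
0 0 0 0 0 0'  - 60; python3 st.py
```

```text
time_s: 22.28
tcp_pos: [0.455, -0.084, 0.1581]
eef_rot: [2.129, 1.721, 0.434]
force: [1.6, 6.2, 7.9]
finger_gap: 0.155
gripper_force: 64.0
[-0.1422 -0.0027  0.1081] th 0.921 r 0.1786 tilt 0.484 [ 6.5  3.9 -6.8]
q [-0.335 -0.545  2.418  0.092  0.79  -0.173] grip 64.0
bar th 0.939 r 0.1718
```

Joints are comfortable now. I'll loosen slightly (the bar stays captured, and the spring pushes it towards the palm), seat deeper, then re-close.

```bash
python3 jog.py '0 0 0 0 0 0
0 -0.2 0.4 0 0 0
0 -0.2 0.4 0 0 0
0 -0.2 0.4 0 0 0
0 0 0 0 0 0' .22 60; python3 st.py;  python3 jog.py '0 0 0 0 0 0
0 0 0 0 0 0
0 0 0 0 0 0
0 0 0 0 0 0' 0 60; python3 st.py
```

```text
time_s: 22.7
tcp_pos: [0.4519, -0.0847, 0.1469]
eef_rot: [2.129, 1.726, 0.423]
force: [4.4, -1.1, 3.5]
finger_gap: 0.219
gripper_force: 2.7
[-0.1451 -0.0041  0.0969] th 0.982 r 0.1745 tilt 0.478 [-0.2  5.6 -1. ]
q [-0.337 -0.536  2.431  0.088  0.774 -0.177] grip 2.7
bar th 1.003 r 0.168
time_s: 23.03
tcp_pos: [0.4519, -0.0847, 0.1469]
eef_rot: [2.129, 1.726, 0.423]
force: [5.2, -2.2, 3.3]
finger_gap: 0.16
gripper_force: 58.4
[-0.145  -0.0041  0.0969] th 0.982 r 0.1745 tilt 0.478 [-1.1  6.4 -0.3]
q [-0.337 -0.535  2.431  0.088  0.774 -0.177] grip 58.4
bar th 1.003 r 0.1679
```

```bash
for i in 1; do python3 jog.py '0 -0.36 0.2 0 0 0
0 0 0 0 0 0
0 0 0 0 0 0'; python3 st.py; python3 jog.py '0 -0.36 0.2 0 0 0
0 0 0 0 0 0
0 0 0 0 0 0'; python3 st.py;python3 jog.py '0 -0.36 0.2 0 0 0
0 0 0 0 0 0
0 0 0 0 0 0'; python3 st.py; done
```

```text
time_s: 23.28
tcp_pos: [0.4513, -0.0846, 0.146]
eef_rot: [2.128, 1.725, 0.425]
force: [5.2, -2.6, 4.4]
finger_gap: 0.161
gripper_force: 58.5
[-0.1457 -0.0041  0.096 ] th 0.988 r 0.1744 tilt 0.48 [-1.4  7.  -1.3]
q [-0.338 -0.537  2.434  0.089  0.771 -0.178] grip 58.5
bar th 1.01 r 0.1679
time_s: 23.53
tcp_pos: [0.4512, -0.0846, 0.1457]
eef_rot: [2.126, 1.723, 0.427]
force: [5.3, -1.3, 7.7]
finger_gap: 0.166
gripper_force: 58.8
[-0.1458 -0.0041  0.0957] th 0.99 r 0.1744 tilt 0.483 [-0.2  8.5 -4.3]
q [-0.338 -0.539  2.436  0.09   0.768 -0.179] grip 58.8
bar th 1.011 r 0.1679
time_s: 23.78
tcp_pos: [0.4511, -0.0846, 0.1456]
eef_rot: [2.124, 1.721, 0.429]
force: [6.8, -0.5, 10.5]
finger_gap: 0.162
gripper_force: 59.1
[-0.1459 -0.0041  0.0956] th 0.991 r 0.1744 tilt 0.486 [ 0.9 10.9 -6.1]
q [-0.338 -0.541  2.439  0.091  0.765 -0.18 ] grip 59.1
bar th 1.012 r 0.1679
```

The lever no longer advances while the force rises, so it is at its stop. A little more preload, then hand in.

```bash
python3 jog.py '0 -0.4 0.24 0 0 0
0 -0.2 0.12 0 0 0
0 0 0 0 0 0
0 0 0 0 0 0
0 0 0 0 0 0'; python3 st.py; python3 -c "
from plant import bot, cam; print(bot.close_job())"
```

```text
time_s: 24.2
tcp_pos: [0.4509, -0.0846, 0.1452]
eef_rot: [2.121, 1.719, 0.433]
force: [3.0, 1.0, 17.9]
finger_gap: 0.16
gripper_force: 59.8
[-0.1461 -0.0042  0.0952] th 0.993 r 0.1744 tilt 0.491 [  1.6  10.9 -14.5]
q [-0.339 -0.545  2.442  0.092  0.759 -0.181] grip 59.8
bar th 1.015 r 0.1678
the job is handed in; nothing more can be done
None
```

The job is handed in at 24.2 s: the can stands upright on the mat, the catch is fully open at its stop, and the arm is holding the lever against its stop. On the way I tilted the tool too far and joints 3 and 5 came within 0.02 rad of their range ends without my seeing them pass, so I untilted and re-gripped the bar before the final pull.

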